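# Pack the test carrier case and close it

### The job

Pack the open grey carrier case: lay the brown carton flat in the middle bay, lengthwise front to back, with the red-capped pot standing beside it in the bay marked by the yellow tag and the blue-capped pot standing in the bay at the other end (white tag), each centred in its bay. Lay the white test cassette flat on top of the carton, centred and along it. When all four are in and nothing stands above the rim, close the lid fully.

Things in the scene. Friction and masses are not known exactly. Their poses are not given: they have to be found in the camera images.
- red_pot_center (a point): Centre of the red-capped specimen pot: white upright cylinder with a red cap of the same diameter, 32 mm in diameter, 38 mm tall in all; the point is half-way up, 19 mm above its underside; z is its axis. About 40 g.
- blue_pot_center (a point): Centre of the blue-capped specimen pot: as the red-capped one (32 mm in diameter, 38 mm tall, point half-way up) but with a blue cap.
- carton_center (a point): Centre of the small reagent carton: brown cardboard with a purple band near one end, 64 mm (its x) by 38 mm (its y) by 22 mm tall (z), lying flat. About 60 g. Either end may point to the front.
- cassette_center (a point): Centre of the test cassette: flat white plastic bar with a small grey window and a round well on top, 70 mm (its x) by 22 mm (its y) by 10 mm thick (z), lying flat. About 20 g. Either end may point to the front.
- mid_bay (a point): Floor point at the centre of the case and its middle bay. Axes: x from front (robot side) to hinge side, y left along the hinge, z up. Case: fixed grey open box 120 (x) by 290 (y) mm, walls and floor 5 mm, this point 5 mm and the rim 55 mm above the table. Two black ribs, 6 mm high, at y = +-46 mm part it into three bays. Lid hinge axis: parallel to y at x = +60 mm, 50.5 mm above this point.
- yellow_bay (a point): Floor point (5 mm above the table) in the middle of the end bay that carries the yellow tag, 92 mm along y from the case's centre, at its left or right end by chance; axes as the case's. The tag, a yellow block 44 x 18 x 12 mm, sticks out of the case's front wall before this bay, 70 mm towards the case's -x from this point, its top 52 mm above the table.
- white_bay (a point): Floor point (5 mm above the table) in the middle of the end bay that carries the white tag, 92 mm along y from the case's centre, at its left or right end by chance; axes as the case's. The tag, a white block 44 x 18 x 12 mm, sticks out of the case's front wall before this bay, 70 mm towards the case's -x from this point, its top 52 mm above the table.
- lid (a joint): Lid angle in rad: 0 shut flat on the rim, 1.57 upright, up to 1.9 leaning back away from the robot; starts open at 1.65 to 1.88. The hinge is stiff: the lid stays where it is left and needs about 1 to 2 N at its edge to swing; it can be pushed over by its outer (back) face and pressed down shut. No catch.
- lid_edge (a point): Middle of the lid's free edge on its outer face (the top face when shut). The lid is a white plate 120 mm (hinge to free edge) by 290 mm (along the hinge) by 8 mm thick; this point lies 120 mm from the hinge axis along the lid and 8 mm off it towards the outer face. No handle, only a thin lip 50 mm wide that runs 8 mm past the edge.
Things that resemble listed ones, but are neither listed nor needed, are in the scene too. What is shaped like the part that bears blue_pot_center but green or turquoise is not meant. What is meant by the part that bears carton_center is not turquoise, and is the larger of those in its own colour.

How it is judged:
By the outcome, as a careful person would: the job done as asked, in the order asked, and still so for the second after the job is handed in, with the robot touching nothing.
It also fails if it takes over 128 s, if anything falls off the work surface, if the arm or the gripper's body presses on something with over 40 N, if the wrist force passes 120 N, or if a joint passes its speed limit or range.

### The arm

A 6-joint arm with a two-finger parallel gripper is mounted at the origin on the work surface. World frame = base frame: x ahead of the robot, y to its left, z up, the work surface at z = 0. Lengths are in m, angles in rad, forces in N, time in s.
With the tool pointing down it reaches from about 0.3 to 0.75 m from the base axis. Payload 8.5 kg.
Tool frame: the origin (TCP) lies at the very end of the fingers, on their centre line; the grasp point (between the pads) lies 19 mm behind it; z points along the fingers, y is the line along which they close (so a half turn about z gives the same grasp; the last joint's range is limited). The gripper opens to 88 mm and grips with 3 to 60 N. Pads are 18 mm wide; open, the fingers measure 123 mm over their backs; the gripper's body (75 mm by 187 mm) begins 45 mm behind the grasp point.
Start: joints at [-1.448, 0.381, 1.297, -0, 1.464, -0.215], TCP at [0.182, -0.519, 0.239] pointing down, gripper open.
Joint ranges: [-3.11, 3.11], [-0.89, 2.33], [0.22, 2.48], [-1.42, 4.56], [0.17, 2.85], [-2.88, 2.88]. Speed limits (rad/s): [2.39, 2.39, 3.14, 3.14, 3.14, 3.14].

### API

Orientations are given as a unit quaternion [w, x, y, z].
In Python, from plant import observe, capture, get_calibration, close_job gives the robot as it stands.
- The arm moves only by the shell command python3 -m pendant 'ROWS' [FORCE]. ROWS is JSON, one flat list of numbers, 5 for each row, row after row: the shift along the world's x, y, z as a fraction of full scale, then the turn about the world's z as a fraction of full scale, then the closure in counts, from 0 (fully open) to 255 (shut). A call has 1 to 10 rows; each row is the pose to reach, as a shift and turn from the pose commanded when the call began, turning the shorter way round; what a row does not reach only later rows make up. Full scale, the value 1, is 25 cm for a shift and pi rad for a turn. A row lasts 1/10 s, in which the tool goes at most 50 mm and 8.59 degrees, less where a joint would pass 70% of its speed; a pose out of reach is approached as far as the arm can. A call with a number of a shift or a turn outside -1 to 1 is refused whole. A call with a gripper value outside its range is refused whole. The fingers move at their own pace and stop on an object; FORCE is the grip in N (left out, the last holds). Time passes only in rows, so rows that repeat a pose let the fingers close. It gives the time, the measured TCP pose, the force, the opening and the grip force at its end, in the units of the state.
- observe(): the state, without advancing time (a new reading comes with each control period).
- capture(name): name is "side" or "top"; returns the picture (420x560x3 uint8, blue, green, red); there is no depth.
- get_calibration(name): a dict with "camera_matrix" (3x3 intrinsics, pixels), "R" (3x3) and "t" (3): a world point X has camera coordinates R X + t. Camera axes: x right, y down, z forward; pixel columns grow to the right and rows downward; lengths in m; the calibration is good to about 2 mm. A picture is of the moment at which its call begins. get_calibration takes no time and is no camera call.
- close_job(): hands the job in; it is judged then, once.
The state is a dict: "t": time; "joints": joint angles; "joint_velocities": joint speeds; "tau": joint torques, N m; "eef_pos": TCP position; "eef_rot": TCP orientation; "contact_force": force on the tool from outside, world axes, zero at the start; "ft_torque": the same for the moment, N m; "width": finger opening in m; "gripper_force": force on a finger pad.
Only numpy, scipy, OpenCV 4.12 (cv2) and the standard library are available. Lean on these libraries where they do the work, as an engineer would, in place of code of your own. Each camera call takes 0.05 s, during which the arm holds its last target. There are 200 camera calls.

## Working session

There is one attempt and no reset: what is moved stays moved. The work goes in short steps, Python scripts to look and compute and a shell command to move; the robot and the scene stay as the last step left them, time stands still between calls to the robot, and variables do not carry over. Pictures are saved under pics/ and viewed, at most 14 in all, crops included, and the job is handed in when it is done.

```bash
mkdir -p pics; ls; python3 - <<'E'
from plant import *
import cv2,numpy as np
for n in("side","top"):
    cv2.imwrite(f"pics/{n}0.png",capture(n)); c=get_calibration(n); print(n,np.round(c["camera_matrix"],1).tolist(),np.round(c["R"],3).tolist(),np.round(c["t"],3).tolist(), np.round(-np.array(c["R"]).T@c["t"],3))
print(observe())
E
```

```text
pics
side [[461.4, 0.0, 281.2], [0.0, 461.4, 207.1], [0.0, 0.0, 1.0]] [[-0.721, -0.693, -0.006], [-0.492, 0.518, -0.7], [0.488, -0.502, -0.714]] [0.304, 0.303, 0.918] [-0.08   0.515  0.869]
top [[380.6, 0.0, 271.6], [0.0, 380.6, 211.2], [0.0, 0.0, 1.0]] [[-0.011, -0.999, -0.036], [-0.999, 0.013, -0.037], [0.038, 0.036, -0.999]] [-0.033, 0.471, 0.797] [ 0.44  -0.067  0.812]
{'t': 0.1, 'joints': array([-1.44828682e+00,  3.81116489e-01,  1.29813484e+00, -1.37691466e-05,
        1.46359833e+00, -2.15305154e-01]), 'joint_velocities': array([ 7.24430102e-04, -7.94905490e-04, -2.41104684e-03,  7.00744764e-04,
       -5.53746934e-04, -8.01302263e-05]), 'tau': array([ 4.91054408e-03, -4.38655293e+01, -2.24910790e+01,  7.15629151e-02,
        3.42596183e-02, -7.03845285e-05]), 'eef_pos': array([ 0.18224568, -0.51867007,  0.23822294]), 'eef_rot': array([-6.28146515e-04,  9.85768720e-01,  1.68106027e-01,  2.23135992e-05]), 'contact_force': array([ 0.03754492, -0.57377492,  0.18010363]), 'ft_torque': array([ 0.02883007, -0.04513984, -0.01645996]), 'gripper_force': 0.0, 'width': 0.08785168361546719}
```

View pics/side0.png

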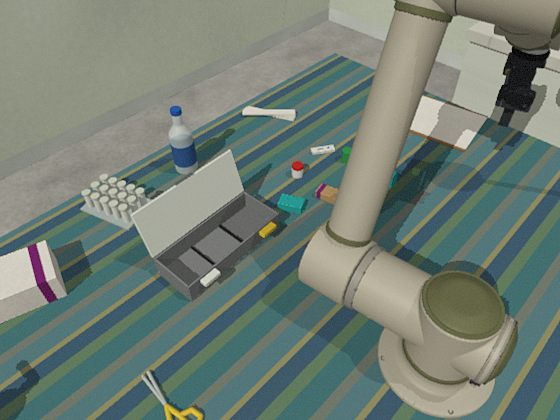

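View pics/top0.png

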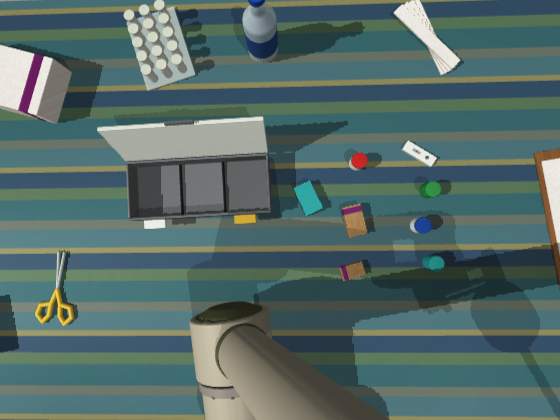

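The top view shows the case at columns 127-270, rows 155-218, with the white tag on the left (154,224) and the yellow tag on the right (245,219). The red pot is at (358,161), the blue pot at (423,225), the cassette at (420,153) and the larger brown carton at (355,220). The small brown carton (352,271) and the green and turquoise things are decoys. In the side view the arm hides the blue pot and part of the carton.

```bash
cat > h.py <<'E'
import cv2,numpy as np
from plant import *
def cal(n):
    c=get_calibration(n); return np.array(c["camera_matrix"]),np.array(c["R"]),np.array(c["t"])
def ray(n,p):
    K,R,t=cal(n); d=R.T@np.linalg.inv(K)@np.array([p[0],p[1],1.]); return -R.T@t,d/np.linalg.norm(d)
def onz(n,p,z):
    o,d=ray(n,p); return o+d*(z-o[2])/d[2]
def tri(a,b):
    (o1,d1),(o2,d2)=ray("top",a),ray("side",b)
    s=np.linalg.lstsq(np.c_[d1,-d2],o2-o1,rcond=None)[0]
    p,q=o1+s[0]*d1,o2+s[1]*d2; return (p+q)/2,np.linalg.norm(p-q)
def proj(n,X):
    K,R,t=cal(n); q=K@(R@np.array(X)+t); return q[:2]/q[2]
HSV=dict(red=((0,150,90),(8,255,255)),blue=((112,150,60),(125,255,255)),brown=((8,70,80),(20,200,255)),purple=((135,60,50),(165,255,255)),yellow=((20,150,120),(32,255,255)),white=((0,0,150),(180,45,255)),grey=((0,0,25),(180,45,140)))
def blobs(im,c,amin=15):
    m=cv2.inRange(cv2.cvtColor(im,cv2.COLOR_BGR2HSV),*map(np.array,HSV[c]))
    out=[]
    for k in cv2.findContours(m,cv2.RETR_EXTERNAL,cv2.CHAIN_APPROX_NONE)[0]:
        M=cv2.moments(k)
        if M["m00"]>=amin: out.append((np.array([M["m10"],M["m01"]])/M["m00"],M["m00"],cv2.boundingRect(k),cv2.minAreaRect(k),k))
    return out
E
python3 - <<'E'
from h import *
for n in("top","side"):
    im=cv2.imread(f"pics/{n}0.png")
    for c in HSV:
        for b in blobs(im,c):
            u,v=b[0]
            if (n=="top" and 95<u<460 and 110<v<290) or (n=="side" and 130<u<400 and 130<v<300): print(n,c,b[0].round(1),b[1],b[2],np.round(b[3][0],1),np.round(b[3][1],1),round(b[3][2]))
im=cv2.imread("pics/top0.png")[110:285,95:455]
cv2.imwrite("pics/crop1.png",cv2.resize(im,None,fx=2.2,fy=2.2,interpolation=cv2.INTER_CUBIC))
E
```

```text
top red [359. 160.] 167.5 (351, 153, 16, 15) [358.5 160. ] [14. 15.] 90
top brown [355.  269.7] 212.5 (346, 261, 19, 19) [355.  269.7] [14.3 17.1] 73
top brown [354.9 224.2] 411.0 (343, 212, 24, 26) [355.1 224.2] [22.8 19.9] 76
top purple [344.4 272.7] 41.5 (341, 266, 8, 15) [344.5 272.7] [14.8  3.9] 73
top purple [351.6 209.9] 77.0 (342, 206, 21, 9) [351.6 209.9] [ 4.9 20.2] 77
top yellow [244.8 218.5] 160.5 (234, 214, 22, 10) [244.7 218.6] [ 8.7 21.2] 85
top white [412.1 226. ] 31.0 (410, 220, 7, 12) [412.3 225.9] [11.4  5.3] 79
top white [154.  223.8] 159.5 (144, 219, 21, 10) [154.  223.5] [ 9. 20.] 90
top white [418.8 153.3] 364.0 (402, 140, 35, 27) [418.9 153.3] [34.1 11.7] 31
top white [186.8 138.4] 5233.0 (97, 116, 170, 45) [181.6 139. ] [ 36.6 167.7] 86
top grey [458.9 219.9] 1306.5 (364, 215, 183, 12) [455. 220.] [  9.3 181.9] 89
top grey [191.7 194.6] 10888.5 (0, 152, 346, 78) [172.2 190.4] [ 75.6 345. ] 90
top grey [413.4 137. ] 2293.0 (265, 130, 295, 15) [412. 137.] [ 13. 294.] 90
top grey [178.9 122.7] 105.5 (163, 120, 32, 6) [178.6 122.7] [ 4.6 31. ] 86
side red [297.2 
[... 756 characters left out ...]
de white [296.3 173.8] 51.5 (292, 169, 11, 10) [296.6 173.8] [10.   8.6] 6
side white [178.9 169.3] 17.0 (176, 166, 9, 7) [179.8 169.8] [9.5 4.7] 18
side white [176. 204.] 5975.0 (81, 149, 163, 109) [165. 210.] [ 84.3 161.5] 75
side white [322.5 149.2] 146.0 (311, 144, 24, 11) [322.5 149.2] [ 7.6 23.3] 82
side white [177.1 131. ] 319.0 (168, 116, 23, 32) [179. 132.] [21.3 29.8] 10
side grey [337.3 195.2] 20.5 (331, 184, 12, 32) [335.4 199.3] [ 4.2 32. ] 17
side grey [187.9 140.2] 73.5 (182, 131, 11, 16) [188.7 139.5] [ 8.  17.1] 42
side grey [175.5 175.6] 974.5 (87, 117, 194, 105) [182.4 155.4] [ 49.1 202.5] 56
side grey [195.2 263.9] 10677.5 (0, 107, 366, 313) [202.9 265.6] [ 83.4 445.6] 55
```

View pics/crop1.png

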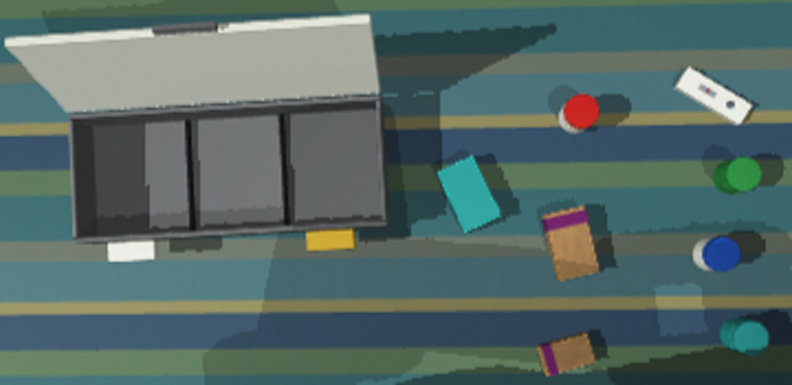

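The crop shows the case rim corners at FL (76,240), FR (386,225), RL (71,117) and RR (381,97) in crop pixels. The red cap is at (581,111), the blue cap at (721,254), the carton at (570,243) and the cassette at (713,95).

```bash
sed -i 's/blue=((112,150,60)/blue=((104,150,90)/' h.py; python3 - <<'E'
from h import *
f=lambda a:np.round(a,4)
for k,a,b in [("redcap",(359,160),(297.2,165.4)),("cass",(418.8,153.3),(322.5,149.2)),("purple",(351.6,209.9),(320.2,190.2)),("ytag",(244.8,218.5),(267.1,229.2)),("wtag",(154,223.8),(209.5,276.5))]:
    p,e=tri(a,b); print(k,f(p),"gap",f(e))
print("cass@.010",f(onz("top",(418.8,153.3),.010)))
C={k:onz("top",np.array(p)/2.2+[95,110],.055) for k,p in dict(FL=(76,240),FR=(386,225),RL=(71,117),RR=(381,97)).items()}
print({k:f(v) for k,v in C.items()}); c=sum(C.values())/4; print("case c",f(c))
d=C["FL"]-C["FR"]+C["RL"]-C["RR"]; print("ydir ang", np.degrees(np.arctan2(-d[0],d[1])), "len",np.linalg.norm(d)/2)
d2=C["RL"]-C["FL"]+C["RR"]-C["FR"]; print("xdir ang",np.degrees(np.arctan2(d2[1],d2[0])),np.linalg.norm(d2)/2)
y,w=onz("top",(244.8,218.5),.052),onz("top",(154,223.8),.052); d=w-y; print("tags",f(y),f(w),np.linalg.norm(d),np.degrees(np.arctan2(-d[0],d[1])))
im=cv2.imread("pics/top0.png"); hs=cv2.cvtColor(im,cv2.COLOR_BGR2HSV); print(hs[225,423],hs[225,426])
for b in blobs(im,"blue"):
    if b[0][0]>300: print("blue",b[0],b[1],b[2], f(onz("top",b[0],.035)))
b=[b for b in blobs(im,"red") if 340<b[0][0]<370][0]; print("red",f(onz("top",b[0],.035)))
hsv=cv2.cvtColor(im,cv2.COLOR_BGR2HSV)
m=cv2.inRange(hsv,*map(np.array,HSV["brown"]))|cv2.inRange(hsv,*map(np.array,HSV["purple"]))
m=cv2.morphologyEx(m,cv2.MORPH_CLOSE,np.ones((3,3)))
def world_rect(k,z):
    P=np.array([onz("top",q,z)[:2] for q in k.reshape(-1,2)]); (c,s,a)=cv2.minAreaRect(P.astype(np.float32)); B=cv2.boxPoints((c,s,a)); e=max([B[1]-B[0],B[2]-B[1]],key=np.linalg.norm); return f(c),f(s),np.degrees(np.arctan2(e[1],e[0]))
for k in cv2.findContours(m,0,1)[0]:
    if 330<k[:,0,0].mean()<380 and 190<k[:,0,1].mean()<290 and cv2.contourArea(k)>100: print("carton",world_rect(k,.022))
for b in blobs(im,"white"):
    if 400<b[0][0]<440 and b[0][1]<180: print("cass",world_rect(b[4],.010))
E
```

```text
redcap [ 0.5715 -0.2194  0.0343] gap 0.0012
cass [ 0.5879 -0.3496  0.0073] gap 0.0014
purple [ 0.4717 -0.2048  0.0145] gap 0.0019
ytag [0.4549 0.0141 0.048 ] gap 0.0006
wtag [0.4465 0.1984 0.0505] gap 0.0001
cass@.010 [ 0.5879 -0.3482  0.01  ]
{'FL': array([0.4566, 0.2468, 0.055 ]), 'FR': array([ 0.4668, -0.0379,  0.055 ]), 'RL': array([0.5701, 0.2518, 0.055 ]), 'RR': array([ 0.5835, -0.0346,  0.055 ])}
case c [0.5193 0.1065 0.055 ]
ydir ang 2.360465103606445 len 0.2857770270972936
xdir ang 2.0478365406860286 0.11518464780239661
tags [0.4551 0.0138 0.052 ] [0.4466 0.1979 0.052 ] 0.18428183638629456 2.642386111628987
[111 205 148] [111 206 145]
blue [422.63873874 225.14234234] 185.0 (415, 218, 16, 16) [ 0.4377 -0.3433  0.035 ]
red [ 0.5717 -0.2188  0.035 ]
carton (array([ 0.3462, -0.2022]), array([0.0302, 0.0483]), np.float32(-74.28952))
carton (array([ 0.4494, -0.2089]), array([0.0634, 0.0413]), np.float32(12.443992))
cass (array([ 0.5879, -0.3482]), array([0.0705, 0.0246]), np.float32(57.332127))
cass (array([ 0.8392, -0.3741]), array([0.1736, 0.0588]), np.float32(34.665035))
```

```bash
python3 -m pendant '[0.54,0.62,0,-0.038,80, 0.54,0.62,0,-0.038,80, 0.54,0.62,0,-0.038,80, 0.54,0.62,0,-0.038,80, 0.54,0.62,0,-0.038,80, 0.54,0.62,0,-0.038,80]' 20
python3 -m pendant '[0.53,0.614,-0.2,0,80, 0.53,0.614,-0.2,0,80, 0.53,0.614,-0.2,0,80, 0.53,0.614,-0.2,0,80, 0.53,0.614,-0.476,0,80, 0.53,0.614,-0.476,0,80, 0.53,0.614,-0.476,0,80, 0.53,0.614,-0.476,0,80]'
python3 - <<'E'
from h import *
im=capture("side"); cv2.imwrite("pics/side1.png",im)
for b in blobs(im,"blue"): print(b[0].round(1),b[1],b[2])
s=observe(); print(s["eef_pos"],s["eef_rot"],s["width"])
E
```

```text
t: 0.7
eef_pos: [0.3178, -0.3632, 0.2388]
eef_rot: [0.0, 0.994, 0.11, -0.0]
contact_force: [-0.4, -0.3, 0.5]
width: 0.0603
gripper_force: 0.0
t: 1.5
eef_pos: [0.4498, -0.2119, 0.1202]
eef_rot: [0.0, 0.994, 0.108, 0.0]
contact_force: [-0.3, -0.3, 1.1]
width: 0.0603
gripper_force: 0.0
[363.4 165.5] 69.5 (358, 161, 12, 10)
[181.8 156.7] 280.5 (171, 146, 22, 21)
[175.2 110.6] 76.0 (170, 106, 11, 10)
[ 0.45000004 -0.2120136   0.12085891] [7.69481559e-04 9.94130331e-01 1.08184348e-01 6.63506515e-04] 0.060367025137427456
```

View pics/side1.png

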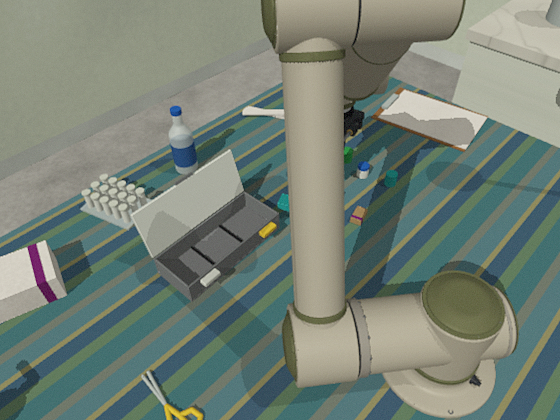

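The side view now shows the blue pot at (363,165); the carton is hidden behind the arm. Descending on the carton.

```bash
python3 -c "
from h import *
print(tri((422.6,225.1),(363.4,165.5)))"
python3 -m pendant '[-0.002,0.004,-0.2,0,80, -0.002,0.004,-0.35,0,80, -0.002,0.004,-0.43,0,80, -0.002,0.004,-0.462,0,80, -0.002,0.004,-0.462,0,80, -0.002,0.004,-0.462,0,180, -0.002,0.004,-0.462,0,180, -0.002,0.004,-0.462,0,180, -0.002,0.004,-0.462,0,180, -0.002,0.004,-0.462,0,180]' 15
```

```text
(array([ 0.43714733, -0.34373547,  0.03554542]), np.float64(0.0018092982168448773))
t: 2.55
eef_pos: [0.4497, -0.2098, 0.0052]
eef_rot: [0.001, 0.994, 0.109, 0.001]
contact_force: [-1.4, -0.8, 7.7]
width: 0.0378
gripper_force: 15.0
```

```bash
python3 -m pendant '[0,0,0.1,0,180, 0,0,0.3,0,180, 0,0,0.5,-0.055,180, 0,0,0.58,-0.055,180, 0,0,0.58,-0.055,180, 0,0,0.58,-0.055,180, 0,0,0.58,-0.055,180]'
python3 - <<'E'
from h import *
im=capture("top"); cv2.imwrite("pics/top1.png",im)
cv2.imwrite("pics/crop2.png",cv2.resize(im[110:235,95:285],None,fx=4,fy=4,interpolation=cv2.INTER_CUBIC))
E
```

```text
t: 3.25
eef_pos: [0.4487, -0.209, 0.1478]
eef_rot: [-0.001, 1.0, 0.023, -0.001]
contact_force: [-0.4, 1.6, -0.6]
width: 0.0379
gripper_force: 15.0
```

View pics/crop2.png

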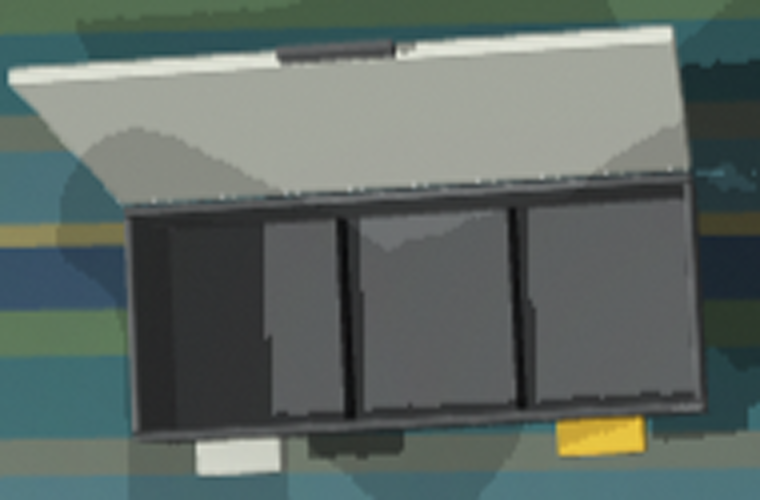

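The crop shows the case clear: rim corners FL (136,438), FR (704,408), RL (127,208), RR (690,180); ribs (342,220)-(350,418) and (515,208)-(521,407).

```bash
python3 - <<'E'
from h import *
g=lambda p,z:onz("top",np.array(p)/4+[95,110],z)[:2]
f=lambda a:np.round(a,4).tolist()
FL,FR,RL,RR=[g(p,.055) for p in((136,438),(704,408),(127,208),(690,180))]
print("rim c",f((FL+FR+RL+RR)/4),np.linalg.norm(FL-FR),np.linalg.norm(RL-RR),np.linalg.norm(FL-RL),np.linalg.norm(FR-RR))
ang=lambda d:np.degrees(np.arctan2(-d[0],d[1])); print(ang(FL-FR),ang(RL-RR))
a,b,c,d=[g(p,.009) for p in((342,220),(350,418),(515,208),(521,407))]
print("ribs",f((a+b)/2),f((c+d)/2),f((a+b+c+d)/4),np.linalg.norm(a+b-c-d)/2,[np.degrees(np.arctan2(*(u-v)[::-1])) for u,v in((a,b),(c,d))],np.linalg.norm(a-b))
print("yfront",f(g((695,395),.005)),f(g((275,415),.005)))
im=cv2.imread("pics/top1.png")
for c,z in(("yellow",.052),("white",.052)):
    for q in blobs(im,c,80):
        if 130<q[0][0]<270 and 205<q[0][1]<235: print(c,q[0],f(onz("top",q[0],z)))
# lid free edge, triangulation: find via view lines
E
```

```text
rim c [0.5193, 0.1071] 0.2871027287033002 0.2862464285146033 0.1168678767337933 0.11450768688356339
2.2997623775353917 1.8262752887501994
ribs [0.5191, 0.1535] [0.5238, 0.0612] [0.5214, 0.1073] 0.09247124333837291 [np.float64(2.185549712088088), np.float64(1.3443328426754357)] 0.10616511495965215
yfront [0.4761, -0.0324] [0.4682, 0.1932]
yellow [244.85010482 218.52515723] [0.455, 0.0137, 0.052]
white [153.88964733 223.84414107] [0.4465, 0.1981, 0.052]
```

```bash
python3 -m pendant '[0.14,0.63,0,0,180, 0.14,0.63,0,0,180, 0.14,0.63,0,0,180, 0.14,0.63,0,0,180, 0.14,0.63,0,0,180, 0.14,0.63,0,0,180]'
python3 -m pendant '[0.144,0.632,0,0,180, 0.144,0.632,0,0,180, 0.144,0.632,0,0,180, 0.144,0.632,0,0,180, 0.144,0.632,0,0,180, 0.144,0.632,0,0,180, 0.144,0.632,0,0,180]'
```

```text
t: 3.9
eef_pos: [0.4841, -0.0527, 0.1486]
eef_rot: [-0.0, 1.0, 0.023, -0.001]
contact_force: [0.6, -0.1, -0.3]
width: 0.038
gripper_force: 15.0
t: 4.6
eef_pos: [0.5203, 0.1041, 0.1492]
eef_rot: [0.0, 1.0, 0.022, -0.0]
contact_force: [-0.2, 0.6, -1.3]
width: 0.0378
gripper_force: 15.0
```

```bash
python3 -m pendant '[0,0.013,-0.15,0,180, 0,0.013,-0.3,0,180, 0,0.013,-0.42,0,180, 0,0.013,-0.5,0,180, 0,0.013,-0.53,0,180, 0,0.013,-0.545,0,180, 0,0.013,-0.552,0,180, 0,0.013,-0.552,0,180, 0,0.013,-0.552,0,180]'
```

```text
t: 5.5
eef_pos: [0.5207, 0.1093, 0.0121]
eef_rot: [0.0, 1.0, 0.023, 0.001]
contact_force: [-0.5, -0.4, 0.3]
width: 0.0379
gripper_force: 15.0
```

```bash
python3 -m pendant '[0,-0.007,-0.004,0,180, 0,-0.007,-0.006,0,180, 0,-0.007,-0.006,0,180, 0,-0.007,-0.006,0,120, 0,-0.007,-0.006,0,120, 0,-0.007,-0.006,0,120, 0,-0.007,0.1,0,120, 0,-0.007,0.3,0,120, 0,-0.007,0.5,0,120, 0,-0.007,0.55,0,120]'
```

```text
t: 6.5
eef_pos: [0.522, 0.1077, 0.1538]
eef_rot: [0.0, 1.0, 0.023, 0.004]
contact_force: [-0.2, -0.6, -0.9]
width: 0.0466
gripper_force: 0.0
```

```bash
python3 -m pendant '[0,-0.92,0.08,0,95, 0,-0.92,0.08,0,95, 0,-0.92,0.08,0,95, 0,-0.92,0.08,0,95, 0,-0.92,0.08,0,95, 0,-0.92,0.08,0,95, 0,-0.92,0.08,0,95]'
python3 -m pendant '[0.204,-0.386,-0.2,0,95, 0.204,-0.386,-0.2,0,95, 0.204,-0.386,-0.2,0,95, 0.204,-0.386,-0.2,0,95, 0.204,-0.386,-0.2,0,95]'
python3 - <<'E'
from h import *
im=capture("top"); cv2.imwrite("pics/top2.png",im)
f=lambda a:np.round(a,4).tolist()
cv2.imwrite("pics/crop3.png",cv2.resize(im[110:235,95:285],None,fx=4,fy=4,interpolation=cv2.INTER_CUBIC))
hsv=cv2.cvtColor(im,cv2.COLOR_BGR2HSV)
m=cv2.inRange(hsv,*map(np.array,HSV["brown"]))|cv2.inRange(hsv,*map(np.array,HSV["purple"]))
m=cv2.morphologyEx(m,cv2.MORPH_CLOSE,np.ones((3,3)))
for k in cv2.findContours(m,0,1)[0]:
    if cv2.contourArea(k)<100 or k[:,0,0].mean()>300: continue
    P=np.array([onz("top",q,.027)[:2] for q in k.reshape(-1,2)]); c,s,a=cv2.minAreaRect(P.astype(np.float32)); print("carton",f(c),f(s),a)
im=capture("side"); print([ (b[0].round(1),b[1]) for b in blobs(im,"red")]); print(observe()["eef_pos"])
E
```

```text
t: 7.2
eef_pos: [0.5201, -0.1224, 0.1685]
eef_rot: [-0.0, 1.0, 0.022, -0.0]
contact_force: [0.2, 0.4, -0.8]
width: 0.0554
gripper_force: 0.0
t: 7.7
eef_pos: [0.5712, -0.2172, 0.1187]
eef_rot: [-0.0, 1.0, 0.023, -0.0]
contact_force: [0.6, 0.1, 1.1]
width: 0.0555
gripper_force: 0.0
carton [0.5195, 0.1086] [0.065, 0.0383] 2.4331917762756348
carton [0.7465, 0.4747] [0.0472, 0.1406] 86.93553161621094
[]
[ 0.571241   -0.21709141  0.11959427]
```

View pics/crop3.png

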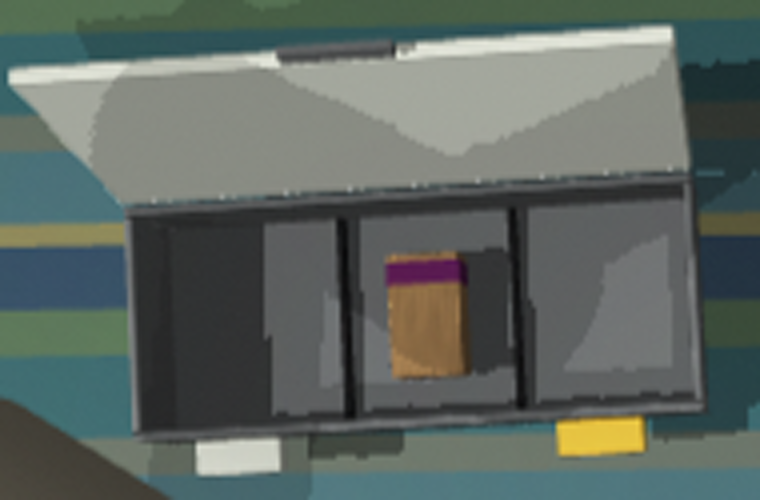

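The crop shows the carton lying square in the middle bay, crop pixels (427,315), within about 1.5 mm of centre. Now grasping the red pot.

```bash
python3 -m pendant '[0.004,0,-0.2,0,95, 0.004,0,-0.35,0,95, 0.004,0,-0.42,0,95, 0.004,0,-0.44,0,95, 0.004,0,-0.44,0,95, 0.004,0,-0.44,0,200, 0.004,0,-0.44,0,200, 0.004,0,-0.44,0,200, 0.004,0,-0.44,0,200, 0.004,0,-0.44,0,200]' 15
python3 -m pendant '[0,0,0.1,0,200, 0,0,0.3,0,200, 0,0,0.5,0,200, 0,0,0.58,0,200, 0,0,0.58,0,200, 0,0,0.58,0,200]'
```

```text
t: 8.8
eef_pos: [0.5726, -0.219, 0.0097]
eef_rot: [0.0, 1.0, 0.023, 0.001]
contact_force: [-0.8, 0.1, 7.8]
width: 0.0313
gripper_force: 15.0
t: 9.4
eef_pos: [0.5718, -0.2187, 0.1528]
eef_rot: [-0.0, 1.0, 0.023, -0.001]
contact_force: [-0.1, 0.8, -1.2]
width: 0.0316
gripper_force: 15.0
```

```bash
python3 -m pendant '[-0.191,0.938,0,0,200, -0.191,0.938,0,0,200, -0.191,0.938,0,0,200, -0.191,0.938,0,0,200, -0.191,0.938,0,0,200, -0.191,0.938,0,0,200, -0.191,0.938,0,0,200, -0.191,0.938,0,0,200]'
python3 -m pendant '[0,0,-0.15,0,200, 0,0,-0.3,0,200, 0,0,-0.42,0,200, 0,0,-0.5,0,200, 0,0,-0.53,0,200, 0,0,-0.545,0,200, 0,0,-0.545,0,200, 0,0,-0.545,0,200]'
```

```text
t: 10.2
eef_pos: [0.5245, 0.0148, 0.1527]
eef_rot: [-0.0, 1.0, 0.022, -0.001]
contact_force: [0.3, -0.6, 0.8]
width: 0.0313
gripper_force: 15.0
t: 11.0
eef_pos: [0.5251, 0.0153, 0.0184]
eef_rot: [0.0, 1.0, 0.023, 0.001]
contact_force: [0.2, -0.3, -1.4]
width: 0.0319
gripper_force: 15.0
```

```bash
python3 -m pendant '[-0.003,0,-0.01,0,200, -0.003,0,-0.014,0,200, -0.003,0,-0.014,0,200, -0.003,0,-0.014,0,125, -0.003,0,-0.014,0,125, -0.003,0,-0.014,0,125, -0.003,0,0.1,0,125, -0.003,0,0.3,0,125, -0.003,0,0.5,0,125, -0.003,0,0.55,0,125]'
python3 -m pendant '[0,-0.7,0.05,0,95, 0,-0.7,0.05,0,95, 0,-0.7,0.05,0,95, 0,-0.7,0.05,0,95, -0.3,-0.8,0.05,0,95, -0.342,-0.8,0.05,0,95, -0.342,-0.8,0.05,0,95, -0.342,-0.8,0.05,0,95]'
python3 -c "
from plant import *; s=observe(); print(s['eef_pos'])"
```

```text
t: 12.0
eef_pos: [0.5254, 0.0154, 0.16]
eef_rot: [0.001, 1.0, 0.023, 0.004]
contact_force: [-0.4, -0.4, -1.0]
width: 0.0448
gripper_force: 0.0
t: 12.8
eef_pos: [0.4383, -0.1847, 0.1678]
eef_rot: [0.0, 1.0, 0.022, 0.0]
contact_force: [0.8, 0.6, -0.4]
width: 0.0554
gripper_force: 0.0
[ 0.43831436 -0.18473102  0.16782839]
```

```bash
python3 -m pendant '[-0.004,-0.637,-0.1,0,95, -0.004,-0.637,-0.2,0,95, -0.004,-0.637,-0.2,0,95, -0.004,-0.637,-0.2,0,95, -0.004,-0.637,-0.2,0,95, -0.004,-0.637,-0.2,0,95]'
python3 - <<'E'
from h import *
im=capture("top"); cv2.imwrite("pics/top3.png",im); cv2.imwrite("pics/crop4.png",cv2.resize(im[110:235,95:285],None,fx=4,fy=4,interpolation=cv2.INTER_CUBIC))
sd=capture("side")
a=[b for b in blobs(im,"red") if b[0][0]<300]; print([(b[0].round(1),b[1]) for b in a], [(b[0].round(1),b[1]) for b in blobs(sd,"red")],onz("top",a[0][0],.04))
print(observe()["eef_pos"])
E
```

```text
t: 13.4
eef_pos: [0.438, -0.3426, 0.1176]
eef_rot: [-0.0, 1.0, 0.023, 0.0]
contact_force: [0.6, -0.1, 0.2]
width: 0.0556
gripper_force: 0.0
[(array([244.1, 185.3]), 165.0)] [(array([247.4, 217.9]), 94.0)] [0.5230684 0.0160469 0.04     ]
[ 0.43800138 -0.34214728  0.11819246]
```

View pics/crop4.png

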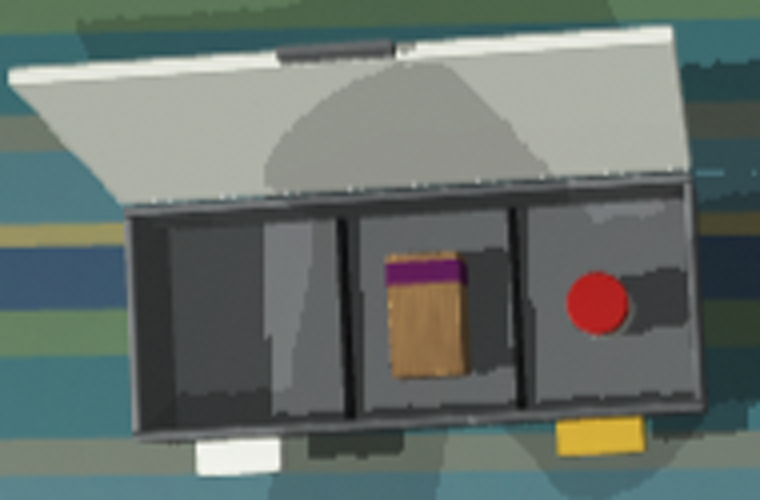

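The red pot stands upright in the yellow bay at crop (598,303), 1 mm off centre. Next, the blue pot.

```bash
python3 -m pendant '[0,0,-0.2,0,95, 0,0,-0.35,0,95, 0,0,-0.41,0,95, 0,0,-0.432,0,95, 0,0,-0.432,0,95, 0,0,-0.432,0,200, 0,0,-0.432,0,200, 0,0,-0.432,0,200, 0,0,-0.432,0,200, 0,0,-0.432,0,200]' 15
python3 -m pendant '[0,0,0.1,0,200, 0,0,0.3,0,200, 0,0,0.5,0,200, 0,0,0.58,0,200, 0,0,0.58,0,200, 0,0,0.58,0,200]'
python3 -m pendant '[0,0.9,0,0,200, 0,0.9,0,0,200, 0,0.9,0,0,200, 0,0.9,0,0,200, 0,0.9,0,0,200, 0,0.9,0,0,200, 0,0.9,0,0,200]'
```

```text
t: 14.5
eef_pos: [0.4375, -0.3439, 0.0103]
eef_rot: [0.0, 1.0, 0.023, 0.0]
contact_force: [-1.3, 0.5, 6.0]
width: 0.0315
gripper_force: 15.0
t: 15.1
eef_pos: [0.4369, -0.3433, 0.1537]
eef_rot: [-0.0, 1.0, 0.023, -0.0]
contact_force: [-0.2, 0.1, -0.8]
width: 0.0317
gripper_force: 15.0
t: 15.8
eef_pos: [0.437, -0.1187, 0.1534]
eef_rot: [-0.0, 1.0, 0.023, -0.001]
contact_force: [0.3, -0.1, 0.5]
width: 0.0316
gripper_force: 15.0
```

```bash
python3 -m pendant '[0.16,0.637,0,0,200, 0.16,0.637,0,0,200, 0.16,0.637,0,0,200, 0.16,0.637,0,0,200, 0.16,0.637,0,0,200]'
python3 -m pendant '[0.159,0.637,0,0,200, 0.159,0.637,0,0,200, 0.159,0.637,0,0,200, 0.159,0.637,0,0,200, 0.159,0.637,0,0,200, 0.159,0.637,0,0,200, 0.159,0.637,0,0,200]'
python3 -m pendant '[0,0,-0.15,0,200, 0,0,-0.3,0,200, 0,0,-0.42,0,200, 0,0,-0.5,0,200, 0,0,-0.53,0,200, 0,0,-0.545,0,200, 0,0,-0.545,0,200, 0,0,-0.545,0,200]'
```

```text
t: 16.3
eef_pos: [0.4778, 0.041, 0.1536]
eef_rot: [-0.0, 1.0, 0.024, -0.001]
contact_force: [-0.2, -0.7, -0.2]
width: 0.0316
gripper_force: 15.0
t: 17.0
eef_pos: [0.5171, 0.1978, 0.1544]
eef_rot: [0.0, 1.0, 0.022, -0.0]
contact_force: [-1.4, 0.1, -0.8]
width: 0.0317
gripper_force: 15.0
t: 17.8
eef_pos: [0.5176, 0.1997, 0.0193]
eef_rot: [-0.0, 1.0, 0.023, 0.001]
contact_force: [0.3, -0.2, -0.7]
width: 0.0316
gripper_force: 15.0
```

```bash
python3 -m pendant '[0,0,-0.01,0,200, 0,0,-0.015,0,200, 0,0,-0.015,0,200, 0,0,-0.015,0,125, 0,0,-0.015,0,125, 0,0,-0.015,0,125, 0,0,0.1,0,125, 0,0,0.3,0,125, 0,0,0.5,0,125, 0,0,0.55,0,125]'
python3 -m pendant '[0,-0.96,0.05,0,125, 0,-0.96,0.05,0,125, 0,-0.96,0.05,0,125, 0,-0.96,0.05,0,125, 0,-0.96,0.05,0,125, 0,-0.96,0.05,0,125]'
python3 -m pendant '[0,-0.96,0,0,125, 0,-0.96,0,0,125, 0,-0.96,0,0,125, 0,-0.96,0,0.304,125, 0,-0.96,0,0.304,125, 0,-0.96,0,0.304,125, 0,-0.96,0,0.304,125, 0,-0.96,0,0.304,125, 0,-0.96,0,0.304,125, 0,-0.96,0,0.304,125]'
python3 - <<'E'
from h import *
im=capture("top"); cv2.imwrite("pics/top4.png",im); cv2.imwrite("pics/crop5.png",cv2.resize(im[110:310,95:460],None,fx=2.15,fy=2.15,interpolation=cv2.INTER_CUBIC))
sd=capture("side")
a=[b for b in blobs(im,"blue") if b[0][0]<220 and b[0][1]>150]; print([(b[0].round(1),b[1],onz("top",b[0],.04)) for b in a])
print([(b[0].round(1),b[1]) for b in blobs(sd,"blue")], [(b[0].round(1),b[1]) for b in blobs(sd,"white") if 300<b[0][0]<340 and b[0][1]<170])
f=lambda a:np.round(a,4).tolist()
for b in blobs(im,"white"):
    if 400<b[0][0]<440 and 120<b[0][1]<180: 
        P=np.array([onz("top",q,.01)[:2] for q in b[4].reshape(-1,2)]); print("cass",f(b[0]),cv2.minAreaRect(P.astype(np.float32)))
print(observe()["eef_pos"])
E
```

```text
t: 18.8
eef_pos: [0.5187, 0.2002, 0.161]
eef_rot: [-0.001, 1.0, 0.023, 0.004]
contact_force: [0.5, -0.4, -0.6]
width: 0.0453
gripper_force: 0.0
t: 19.4
eef_pos: [0.5172, -0.0443, 0.1684]
eef_rot: [0.0, 1.0, 0.02, 0.0]
contact_force: [-0.2, 0.6, -0.3]
width: 0.0446
gripper_force: 0.0
t: 20.4
eef_pos: [0.5172, -0.2793, 0.168]
eef_rot: [-0.0, 0.876, 0.482, -0.0]
contact_force: [-0.2, 0.7, -0.2]
width: 0.0448
gripper_force: 0.0
[(array([154.4, 189.4]), 158.5, array([0.51749848, 0.20136906, 0.04      ]))]
[(array([189.3, 262.2]), 117.0), (array([182. , 156.8]), 283.5), (array([175.1, 110.6]), 76.0)] [(array([309.9,  41.2]), 354.0), (array([311.2,  10.2]), 1516.5)]
cass [407.4205, 146.1077] ((0.6028637886047363, -0.3245854079723358), (0.014408721588551998, 0.02453874610364437), 55.50640869140625)
[ 0.51724312 -0.27935752  0.16803128]
```

View pics/crop5.png

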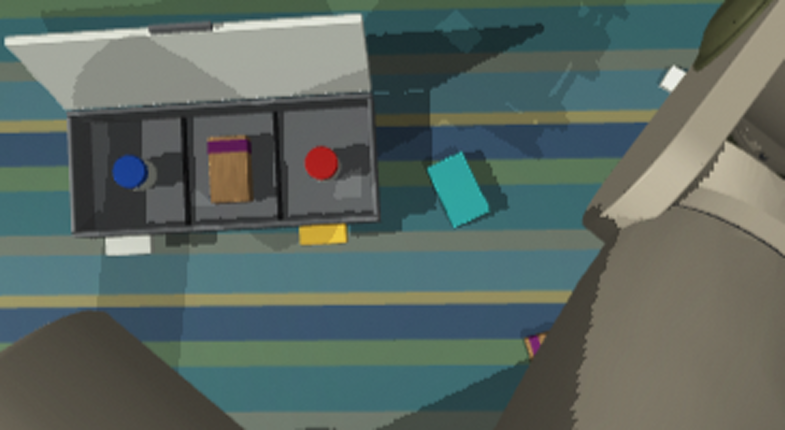

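The crop shows the blue pot upright in the white bay at (129,171), the carton and the red pot in place. The cassette is mostly hidden by the arm, so I use its earlier measurement.

```bash
python3 -m pendant '[0.286,-0.275,-0.2,0,125, 0.286,-0.275,-0.4,0,125, 0.286,-0.275,-0.5,0,125, 0.286,-0.275,-0.5,0,125, 0.286,-0.275,-0.5,0,125]'
python3 -m pendant '[0,0,-0.08,0,125, 0,0,-0.14,0,125, 0,0,-0.156,0,125, 0,0,-0.156,0,125, 0,0,-0.156,0,220, 0,0,-0.156,0,220, 0,0,-0.156,0,220, 0,0,-0.156,0,220, 0,0,-0.156,0,220, 0,0,-0.156,0,220]' 12
```

```text
t: 21.0
eef_pos: [0.588, -0.3481, 0.041]
eef_rot: [-0.002, 0.878, 0.479, -0.001]
contact_force: [0.4, 0.1, 0.3]
width: 0.045
gripper_force: 0.0
t: 22.0
eef_pos: [0.5887, -0.3491, 0.0049]
eef_rot: [0.0, 0.877, 0.48, 0.0]
contact_force: [-0.8, 1.0, 5.9]
width: 0.0218
gripper_force: 12.0
```

```bash
python3 -m pendant '[0,0,0.1,0,220, 0,0,0.3,0,220, 0,0,0.5,-0.306,220, 0,0,0.64,-0.306,220, 0,0,0.64,-0.306,220, 0,0,0.64,-0.306,220, 0,0,0.64,-0.306,220, 0,0,0.64,-0.306,220, 0,0,0.64,-0.306,220, 0,0,0.64,-0.306,220]'
python3 -m pendant '[-0.275,0.98,0,0,220, -0.275,0.98,0,0,220, -0.275,0.98,0,0,220, -0.275,0.98,0,0,220, -0.275,0.98,0,0,220, -0.275,0.98,0,0,220, -0.275,0.98,0,0,220]'
python3 - <<'E'
from h import *
im=capture("side"); cv2.imwrite("pics/side2.png",im); cv2.imwrite("pics/crop6.png",cv2.resize(im[60:360,100:500],None,fx=2,fy=2,interpolation=cv2.INTER_CUBIC)); print(observe()["eef_pos"])
E
```

```text
t: 23.0
eef_pos: [0.5884, -0.3489, 0.1638]
eef_rot: [-0.0, 1.0, 0.019, -0.0]
contact_force: [-0.6, 0.5, -0.2]
width: 0.0219
gripper_force: 12.0
t: 23.7
eef_pos: [0.5197, -0.103, 0.1646]
eef_rot: [0.0, 1.0, 0.021, 0.0]
contact_force: [-0.0, 0.1, 0.4]
width: 0.0217
gripper_force: 12.0
[ 0.52013416 -0.10417696  0.16444822]
```

View pics/crop6.png

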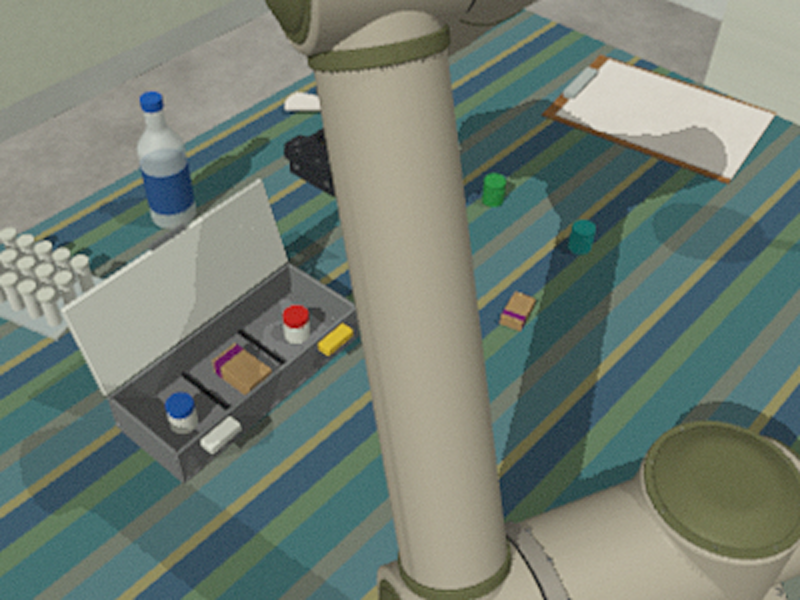

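The side crop shows both pots upright and the carton flat in the case; the gripper, with the cassette, is hidden behind the upper arm.

```bash
python3 -m pendant '[0,0.851,0,0,220, 0,0.851,0,0,220, 0,0.851,0,0,220, 0,0.851,0,0,220, 0,0.851,0,0,220, 0,0.851,0,0,220, 0,0.851,0,0,220, 0,0.851,0,0,220]'
python3 -m pendant '[0,0,-0.15,0,220, 0,0,-0.3,0,220, 0,0,-0.42,0,220, 0,0,-0.48,0,220, 0,0,-0.51,0,220, 0,0,-0.51,0,220, 0,0,-0.51,0,220]'
```

```text
t: 24.55
eef_pos: [0.5203, 0.107, 0.1641]
eef_rot: [0.0, 1.0, 0.019, -0.0]
contact_force: [-0.2, -0.3, -0.5]
width: 0.0216
gripper_force: 12.0
t: 25.25
eef_pos: [0.5204, 0.1083, 0.0375]
eef_rot: [0.0, 1.0, 0.019, 0.001]
contact_force: [-0.1, 0.0, -0.1]
width: 0.0216
gripper_force: 12.0
```

```bash
python3 -m pendant '[-0.002,0,-0.012,0,220, -0.002,0,-0.021,0,220, -0.002,0,-0.021,0,220, -0.002,0,-0.021,0,220, -0.002,0,-0.021,0,150, -0.002,0,-0.021,0,150, -0.002,0,-0.021,0,150, -0.002,0,0.2,0,150, -0.002,0,0.4,0,150, -0.002,0,0.55,0,150]'
python3 -m pendant '[0,-0.9,0.1,0,220, 0,-0.9,0.1,0,220, 0,-0.9,0.1,0,220, 0,-0.9,0.1,0,220, 0,-0.9,0.1,0,220, 0,-0.9,0.1,0,220, 0,-0.9,0.1,0,220]'
python3 - <<'E'
from h import *
im=capture("top"); cv2.imwrite("pics/top5.png",im); sd=capture("side"); cv2.imwrite("pics/side3.png",sd)
cv2.imwrite("pics/crop7.png",np.vstack([cv2.resize(im[105:235,95:285],None,fx=3,fy=3,interpolation=cv2.INTER_CUBIC)[:,:540],cv2.resize(sd[130:310,70:340],None,fx=2,fy=2,interpolation=cv2.INTER_CUBIC)[100:310]]))
f=lambda a:np.round(a,4).tolist()
for b in blobs(im,"white"):
    if 180<b[0][0]<230 and 170<b[0][1]<215:
        P=np.array([onz("top",q,.037)[:2] for q in b[4].reshape(-1,2)]); print("cass",f(b[0]),cv2.minAreaRect(P.astype(np.float32)))
print([(b[0].round(1),b[1]) for b in blobs(sd,"white") if 190<b[0][0]<260 and 200<b[0][1]<270])
E
```

```text
t: 26.25
eef_pos: [0.5192, 0.1089, 0.1766]
eef_rot: [0.0, 1.0, 0.02, 0.0]
contact_force: [0.1, 0.8, -1.0]
width: 0.0365
gripper_force: 0.0
t: 26.95
eef_pos: [0.519, -0.116, 0.199]
eef_rot: [-0.0, 1.0, 0.019, -0.0]
contact_force: [1.0, -0.1, 0.1]
width: 0.0121
gripper_force: 0.0
cass [198.9608, 188.5944] ((0.5182711482048035, 0.1094507947564125), (0.02073422446846962, 0.06829782575368881), 89.7870864868164)
[(array([219.7, 241. ]), 225.0), (array([247.2, 227.3]), 59.0)]
```

View pics/crop7.png

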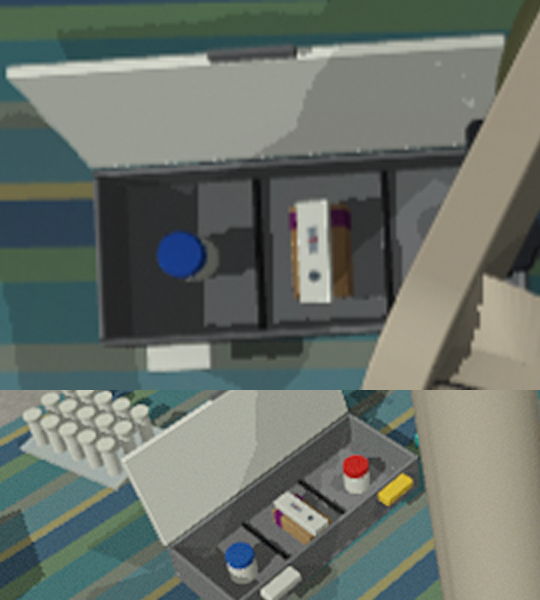

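The picture shows the cassette flat and centred on the carton (crop (313,250)), both pots upright, nothing above the rim. Next I measure the lid's free edge from the two views.

```bash
python3 - <<'E'
from h import *
for a,b in (((262.7,116.9),(231,151)),((97.2,127.5),(133,215))): 
    p,e=tri(a,b); th=np.arctan2(p[2]-.0555,-((p[0]-.5805)+np.sin(np.radians(2.3))*(p[1]-.11))); print(p.round(4),round(e,4),"angle",th)
print("cass",tri((198.96,188.6),(219.7,241)))
H=np.array([.5805,.0555])
for th in (1.57,1.4,1.2,1.0,.8,.6,.4,.2,0):
    r=.1; c,s=np.cos(th),np.sin(th); print(th,(H+r*np.array([-c,s])+.008*np.array([s,c])+np.array([.01*s,0])).round(3))
E
```

```text
[ 0.6249 -0.0325  0.165 ] 0.0058 angle 1.910169179160122
[0.6113 0.2545 0.169 ] 0.0061 angle 1.882810260859132
cass (array([0.51801594, 0.10976813, 0.03522879]), np.float64(0.0004777740085653196))
1.57 [0.598 0.156]
1.4 [0.581 0.155]
1.2 [0.561 0.152]
1.0 [0.542 0.144]
0.8 [0.524 0.133]
0.6 [0.508 0.119]
0.4 [0.495 0.102]
0.2 [0.486 0.083]
0 [0.481 0.064]
```

```bash
python3 -m pendant '[0,0,0.32,0,255, 0,0,0.32,0,255, 0.604,0,0.32,0,255, 0.604,0,0.32,0,255, 0.604,0,0.32,0,255, 0.604,0,0.32,0,255, 0.604,0,0.32,0,255, 0.604,0,0.32,0,255]' 30
python3 -m pendant '[0,0.904,0,0,255, 0,0.904,0,0,255, 0,0.904,0,0,255, 0,0.904,0,0,255, 0,0.904,0,0,255, 0,0.904,0,0,255, 0,0.904,0,0,255, 0,0.904,0,0,255]'
python3 -m pendant '[0,0,-0.15,0,255, 0,0,-0.3,0,255, 0,0,-0.4,0,255, 0,0,-0.4,0,255, 0,0,-0.4,0,255]'
python3 - <<'E'
from h import *
im=capture("side"); cv2.imwrite("pics/crop8.png",cv2.resize(im[80:320,60:380],None,fx=2,fy=2,interpolation=cv2.INTER_CUBIC)); s=observe(); print(s["eef_pos"],s["contact_force"])
E
```

```text
t: 27.85
eef_pos: [0.6695, -0.1151, 0.2798]
eef_rot: [-0.0, 1.0, 0.02, -0.0]
contact_force: [0.2, -0.4, 0.3]
width: 0.0003
gripper_force: 0.0
t: 28.65
eef_pos: [0.6699, 0.1085, 0.2799]
eef_rot: [0.0, 1.0, 0.019, 0.0]
contact_force: [0.0, 0.6, -0.5]
width: 0.0007
gripper_force: 0.0
t: 29.15
eef_pos: [0.6707, 0.1087, 0.1804]
eef_rot: [0.0, 1.0, 0.019, 0.001]
contact_force: [0.1, -0.0, 1.4]
width: 0.0005
gripper_force: 0.0
[0.67098126 0.10900198 0.18125317] [-0.48608064 -0.05575492  1.15244891]
```

View pics/crop8.png

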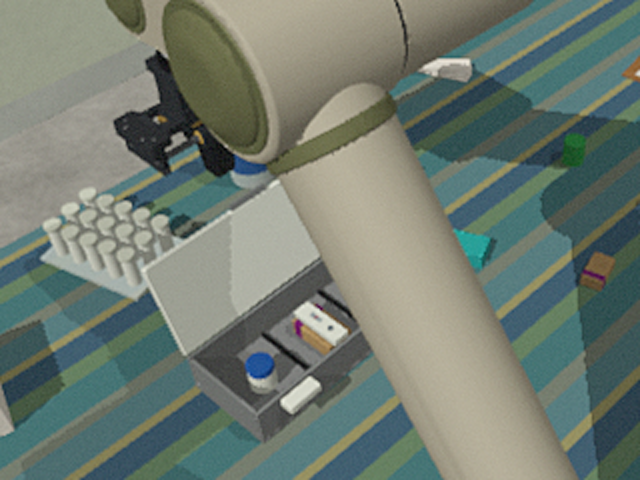

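The picture shows the gripper behind and above the lid, clear of the bottle and the tube rack. Descending behind the lid and pushing it over.

```bash
python3 -m pendant '[0,0,-0.08,0,255, 0,0,-0.168,0,255, 0,0,-0.168,0,255, -0.05,0,-0.168,0,255, -0.1,0,-0.168,0,255, -0.14,0,-0.168,0,255, -0.18,0,-0.168,0,255, -0.18,0,-0.168,0,255]'
python3 -m pendant '[-0.04,0,0,0,255, -0.08,0,0,0,255, -0.12,0,0,0,255, -0.16,0,0,0,255, -0.2,0,0,0,255, -0.2,0,0,0,255]'
```

```text
t: 30.0
eef_pos: [0.6256, 0.1098, 0.14]
eef_rot: [0.0, 1.0, 0.02, 0.002]
contact_force: [-0.2, -0.1, -0.5]
width: 0.0004
gripper_force: 0.0
t: 30.6
eef_pos: [0.575, 0.1099, 0.1383]
eef_rot: [-0.0, 1.0, 0.02, 0.0]
contact_force: [-0.5, -0.6, 0.9]
width: 0.0003
gripper_force: 0.0
```

```bash
python3 - <<'E'
from h import *
im=capture("top"); cv2.imwrite("pics/top6.png",im); cv2.imwrite("pics/crop9.png",cv2.resize(np.hstack([im[80:260,70:340],capture("side")[80:260,70:340]]),None,fx=1.45,fy=1.45,interpolation=cv2.INTER_CUBIC))
E
```

```text
(no output)
```

View pics/crop9.png

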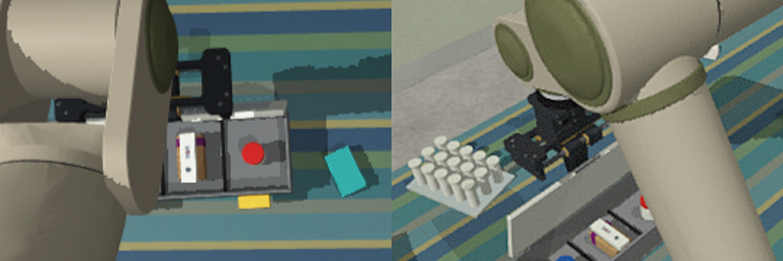

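The picture shows the lid pushed to about upright, with the fingers behind it. Continuing along its arc.

```bash
python3 -m pendant '[-0.06,0,0,0,255, -0.12,0,0,0,255, -0.16,0,-0.018,0,255, -0.204,0,-0.036,0,255, -0.236,0,-0.06,0,255, -0.268,0,-0.088,0,255, -0.295,0,-0.12,0,255, -0.32,0,-0.152,0,255, -0.32,0,-0.152,0,255]'
python3 -m pendant '[-0.01,0,-0.03,0,255, -0.025,0,-0.06,0,255, -0.036,0,-0.09,0,255, -0.045,0,-0.12,0,255, -0.055,0,-0.15,0,255, -0.055,0,-0.15,0,255]'
```

```text
t: 31.6
eef_pos: [0.4941, 0.1099, 0.0981]
eef_rot: [-0.0, 1.0, 0.02, -0.001]
contact_force: [0.0, 0.3, 0.4]
width: 0.0003
gripper_force: 0.0
t: 32.2
eef_pos: [0.4824, 0.1099, 0.0636]
eef_rot: [0.0, 1.0, 0.02, 0.002]
contact_force: [-4.7, -0.5, 24.4]
width: 0.0003
gripper_force: 12.0
```

```bash
python3 -m pendant '[0,0,0,0,255, 0,0,0,0,255, 0,0,0.1,0,255, 0,0,0.4,0,255, 0,-0.5,0.6,0,255, 0,-1,0.6,0,255, 0,-1,0.6,0,255, 0,-1,0.6,0,255, 0,-1,0.6,0,255, 0,-1,0.6,0,255]'
python3 -m pendant '[-0.2,-0.5,0,0,255, -0.2,-0.5,0,0,255, -0.2,-0.5,0,0,255, -0.2,-0.5,0,0,255, -0.2,-0.5,0,0,255]'
python3 - <<'E'
from h import *
cv2.imwrite("pics/crop10.png",cv2.resize(np.hstack([capture("top")[80:260,70:340],capture("side")[120:300,70:340]]),None,fx=1.45,fy=1.45,interpolation=cv2.INTER_CUBIC))
E
```

```text
t: 33.2
eef_pos: [0.4816, -0.1442, 0.2122]
eef_rot: [0.001, 1.0, 0.018, 0.001]
contact_force: [0.2, 0.3, -0.1]
width: 0.0007
gripper_force: 0.0
t: 33.7
eef_pos: [0.4314, -0.2646, 0.2111]
eef_rot: [-0.001, 1.0, 0.019, -0.0]
contact_force: [-0.1, 0.1, 0.7]
width: 0.0006
gripper_force: 0.0
```

View pics/crop10.png

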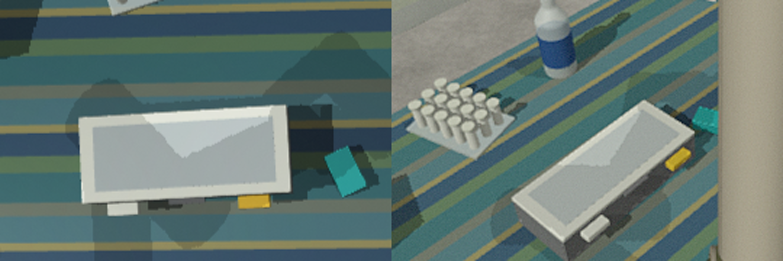

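The lid lies flat on the rim along its whole length, and the robot is clear of the case.

```bash
python3 -c "
from plant import *; print(close_job())"
```

```text
the job is handed in; nothing more can be done
None
```

The case is packed as asked: all four items are in their places within about 2 mm of centre, the lid is fully shut, and the job was handed in at about 34 s.

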